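Clear the jammed ball chute

TASK

Two porcelain grinding balls have wedged side by side in the mouth of the two-lane wooden chute, with the rest of the charge behind them. Slide the empty terracotta dish under the mouth, then feel gently which of the two balls will give (the other lane is packed solid and must not be forced), push that one back up its lane and hold it there while the other lane runs out past it, and let it follow. All five balls must end in the dish, none on the table, and everything else stays where it stands.

Things in the scene. Friction and masses are not known exactly. Their poses are not given: they have to be found in the camera images.
- chute: Fixed two-lane feed chute of wood, about 145 x 105 x 170 mm, its mouth facing the robot's left. Origin on the table under the middle of its mouth; x points level up the slope (into the chute), y to the left when looking up the slope, z up. Its smooth floor rises 14 degrees towards +x and ends downhill in an open lip at x = -24 mm. Three balls fit in a row in each lane (y > 0 left, y < 0 right).
- mouth (a point): Point on the chute's floor in the middle of its mouth, 82 mm above the table; axes as the chute's. The mouth is 72 mm wide (y = -36 to +36 mm) between shoulders 54 mm high; downhill of it the spout runs on to the lip with the same width, its cheeks 30 mm high, open above, so that fingers come at the front balls from there.
- hood_edge (a point): Middle of the front edge of the aluminium hood that covers both lanes from here uphill (31 mm uphill of the mouth, edge 147 mm above the table, hood rising 14 degrees). It hides the balls behind: one lane is packed with three balls to its end board and cannot go back more than 3 mm, the other holds two that can go back 40 mm. Which is which cannot be seen.
- divider_nose (a point): Front end, half-way up, of the thin strip that parts the two lanes behind the mouth (each lane 43 mm wide); uphill of it a ball runs in its own lane.
- catch_spot (a point): Point on the table below and in front of the lip (70 mm out from the mouth, 46 mm beyond the lip) where the centre of the dish belongs.
- ball_left_center (a point): Centre of the front ball of the left lane (y > 0 of the chute): plain white porcelain ball, 40 mm across, 85 g. It rests on the chute's floor against the left shoulder and the right ball. Three more like it are behind, out of sight. Brittle: it chips if pressed with more than 20 N; in the lane with room, 3 N moves it.
- ball_right_center (a point): Centre of the front ball of the right lane (y < 0 of the chute), the same kind of ball. Once either ball is pushed back some 15 to 25 mm and held there by fingers that keep to its own side of the mouth (leaving 42 mm clear), the balls of the other lane roll out past them of their own accord.
- dish: Round terracotta dish, 212 mm across the rim, 55 mm high, 0.5 kg, loose and empty, standing on the table to the left of the chute as the robot sees it; walls slope outward to the rim, inner floor 10 mm above the table. Origin at the centre of its underside. It slides when pushed against the rim.
- tumbler: Bystander: green tumbler, 65 mm across, 84 mm high; origin at the centre of its underside.
- cup: Bystander: unglazed cup, 68 mm across, 62 mm high; origin at the centre of its underside.
- glaze_jar_a: Bystander: glaze jar, 64 mm across, 86 mm high; origin at the centre of its underside.
- glaze_jar_b: Bystander: glaze jar, 64 mm across, 86 mm high; origin at the centre of its underside.
- tape: Bystander: roll of masking tape lying flat, 96 mm across, 25 mm high; origin at the centre of its underside.
- rib: Bystander: flat wooden shaping rib, 40 x 90 x 8 mm; origin at the centre of its underside.
Not all that is in view belongs to the job. Leave any green look-alike of the part that bears ball_right_center alone.

How it is judged:
On the way, in this order (a step that is already met when the one before it is completed fails the run):
1. the dish stands under the mouth of the chute, its centre within 35 mm of the catch spot, with both front balls still in the chute (horizontal distance between dish and catch_spot below 0.035 m and linear speed of dish below 0.02 m/s and x of each of ball_left_center, ball_right_center in the frame of chute above -0.03 m and height (world z) of each of ball_left_center, ball_right_center above 0.085 m), for 0.2 s.
2. one of the two wedged balls is pushed back at least 5 mm up its lane (x of any of ball_left_center, ball_right_center in the frame of chute above 0.0115 m), for 0.1 s.
At the end, for the whole second after the job is handed in: All five balls lie in the dish (it bears their full weight, the two front ones within 90 mm of its centre) and none is left on the chute; the dish stands still on the table with its centre within 60 mm of the catch spot (horizontal distance between each of ball_left_center, ball_right_center and dish below 0.09 m and height (world z) of ball_left_center between 0.026 and 0.075 m and height (world z) of ball_right_center between 0.026 and 0.075 m and contact force between chute and anything else below 0.05 N and contact force between dish and anything else above 12.6 N and horizontal distance between dish and catch_spot below 0.06 m and linear speed of dish below 0.02 m/s); the robot touches nothing.
It fails at once if a front ball is pressed with more than 20 N (contact force between any of ball_left, ball_right and the fingers above 20 N or contact force between any of ball_left, ball_right and the arm above 20 N).
It fails at once if a front ball falls on the table beside the dish (height (world z) of any of ball_left_center, ball_right_center below 0.0255 m).
It fails at once if a bystander is moved more than 25 mm (distance of any of tumbler, cup, glaze_jar_a, glaze_jar_b, tape, rib from where it was at the start of the episode above 0.025 m).
It also fails if it takes over 67 s, if anything falls off the work surface, if the arm or the gripper's body presses on something with over 40 N, if the wrist force passes 120 N, or if a joint passes its speed limit or range.

ROBOT

A 6-joint arm with a two-finger parallel gripper is mounted at the origin on the work surface; the furniture and walls round the work are solid. World frame = base frame: x ahead of the robot, y to its left, z up, the work surface at z = 0. Lengths are in m, angles in rad, forces in N, time in s.
With the tool pointing down it reaches from about 0.275 to 0.875 m from the base axis. Payload 12.5 kg.
Tool frame: the origin (TCP) lies on the centre line of the jaws, within the pads' length; the fingertips stand r.finger_overhang ahead of it and the grasp point (between the pads) lies 3 mm ahead of it (r.finger_overhang is the distance from the TCP to the fingertips, in m); z points along the fingers, y is the direction in which the jaws open and shut (so a half turn about z gives the same grasp; the last joint's range is limited). The gripper opens to 85 mm and grips with 20 to 120 N. Pads are 22 mm wide; open, the fingers measure 114 mm over their backs; the gripper's body (76 mm by 85 mm) begins 54 mm behind the grasp point. The pads swing forward as they close: fully open they stand 13 mm farther back than shut.
Start: joints at [1.028, 0.351, 1.652, -0, 1.139, -0.085], TCP at [0.243, 0.493, 0.253] pointing down, gripper open.
Joint ranges: [-2.75, 2.75], [-0.79, 2.1], [0.01, 2.65], [-1.57, 4.71], [0.07, 3.14], [-2.87, 2.87]. Speed limits (rad/s): [2.22, 2.22, 2.79, 3.14, 3.14, 3.14].

INTERFACE

Orientations are given as a unit quaternion [x, y, z, w].
In Python, from cell import r, optics gives the robot as it stands. The module is installed in compiled form; this text tells all that it offers. Calls block until the motion is done:
- r.move_to(position, orientation): joint-space move of the TCP to a pose.
- r.move_linear(position, rot=None, vel=0.15): straight line of the TCP; rot=None keeps the orientation; vel is the mean speed in m/s.
- r.set_joints(angles): joint-space move.
- r.set_gripper(opening, squeeze=None): opening from 0.0 (shut) to 1.0 (fully open); squeeze is the grip in N (None keeps the last); returns when the fingers have stopped.
- r.sleep(seconds).
- r.inverse_kinematics(position, orientation): joint angles nearest the present ones, or None.
- optics.get_image(name): name is "scene" or "top" or "wrist"; returns a dict with "pixels" (420x560x3 uint8, red, green, blue), "depth" (420x560 float32, m along the optical axis (not along the pixel's ray), 0 where there is no reading), "fx", "fy", "cx", "cy" (pixels), "camera_from_world" (4x4, takes a point from world to camera coordinates); the wrist camera has in their place "mount" (4x4, takes a point from camera to tool coordinates, whose origin is the TCP and whose axes are the flange's). Camera axes: x right, y down, z forward; pixel columns grow to the right and rows downward; lengths in m; the calibration is good to about 2 mm. A picture is of the moment at which its call begins: read the wrist's pose just before it.
A pose or a line that the arm cannot do raises r.PlanningError and nothing moves.
- r.hand_in(): hands the job in, once; it reports no verdict.
Readings, each from a call of its own:
- r.current_t(): time.
- r.current_q(): joint angles.
- r.current_qvel(): joint speeds.
- r.current_effort(): joint torques, N m.
- r.current_tool_pos(): TCP position.
- r.current_ee_rot(): TCP orientation.
- r.current_contact_force(): force on the tool from outside, world axes, zero at the start.
- r.current_torque(): the same for the moment, N m.
- r.current_opening(): opening from 0.0 (shut) to 1.0 (fully open).
Only numpy, scipy, OpenCV 4.12 (cv2) and the standard library are available. Lean on these libraries where they do the work, as an engineer would, in place of code of your own. Each camera call takes 0.05 s, during which the arm holds its last target. There are 200 camera calls.

## Working session

There is one attempt and no reset: what is moved stays moved. The work goes in short steps, each a Python script; the robot and the scene stay as the last script left them, time stands still between calls to the robot, and variables do not carry over. Pictures are saved under pics/ and viewed, about 8 in all and at most 12, crops included, and the job is handed in when it is done.

```bash
mkdir -p pics; cat > h.py <<'E'
from cell import r, optics
import numpy as np, cv2
def snap(n,f):
    im=optics.get_image(n); cv2.imwrite(f'pics/{f}.png',im['pixels'][:,:,::-1]); 
    d={k:v for k,v in im.items()}; np.save(f'pics/{f}.npy',d,allow_pickle=True); return im
def load(f): return np.load(f'pics/{f}.npy',allow_pickle=True).item()
def cloud(im):
    d=im['depth']; v,u=np.mgrid[:d.shape[0],:d.shape[1]]
    P=np.stack([(u-im['cx'])/im['fx']*d,(v-im['cy'])/im['fy']*d,d],-1)
    T=np.linalg.inv(im['camera_from_world']); return P@T[:3,:3].T+T[:3,3]
E
python3 - <<'E'
from h import *
a=snap('scene','s0');b=snap('top','t0')
print(r.current_t(),r.finger_overhang,r.current_ee_rot())
for i in(a,b): print(np.linalg.inv(i['camera_from_world'])[:3].round(3),i['fx'])
E
```

```text
0.1 0.022 [ 2.26914402e-01  9.73914568e-01 -4.95198047e-04 -1.55538734e-04]
[[ 0.88  -0.361  0.308  0.198]
 [-0.475 -0.662  0.581 -0.631]
 [-0.006 -0.657 -0.754  0.894]] 404.88586101327405
[[-0.028 -0.983  0.179  0.284]
 [-1.     0.03   0.009 -0.024]
 [-0.014 -0.179 -0.984  1.238]] 409.87072083301047
```

View pics/s0.png

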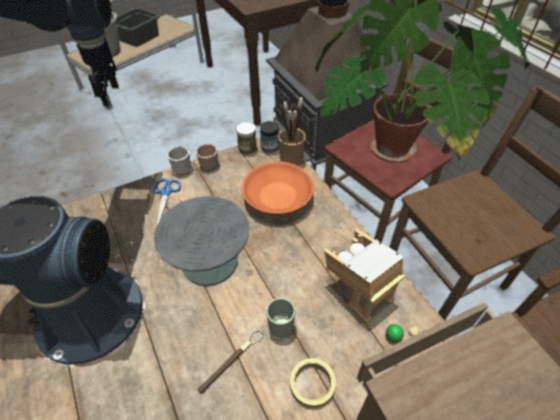

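View pics/t0.png

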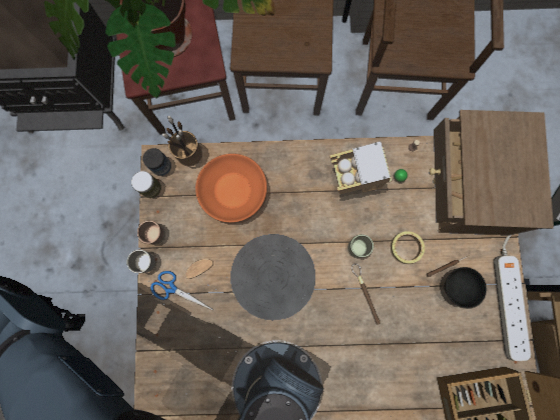

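The scene view shows the orange dish at about (278,190), the chute at (365,270) with two white balls at (350,255), and the tumbler, tape and a green look-alike ball at (395,333). In the top view the dish is at (232,187), the balls are at (346,165) and (347,180), and the hood is at (370,163). The mouth faces +y.

```bash
python3 - <<'E'
from h import *
b=load('t0');W=cloud(b)
hsv=cv2.cvtColor(b['pixels'],cv2.COLOR_RGB2HSV)
# dish
m=((hsv[...,0]<14)&(hsv[...,1]>150)&(hsv[...,2]>90)).astype(np.uint8);m[:140]=0;m[230:]=0;m[:,:190]=0;m[:,275:]=0
P=W[m>0];print('dish z',np.percentile(P[:,2],[2,50,98]))
R=P[(P[:,2]>0.048)];(c,rad)=cv2.minEnclosingCircle(R[:,:2].astype(np.float32));print('dish rim',c,rad,len(R))
# hood
m=(hsv[...,1]<40)&(hsv[...,2]>150);
reg=np.zeros_like(m);reg[135:200,325:395]=1;m&=reg
Q=W[m];H=Q[Q[:,2]>0.14]
H=H[H[:,1]<np.percentile(H[:,1],90)]
n,l=0,0
A=np.c_[H[:,:2],np.ones(len(H))];co=np.linalg.lstsq(A,H[:,2],rcond=None)[0];print('hood grad',co,'slope',np.degrees(np.arctan(np.hypot(*co[:2]))),'dir',np.degrees(np.arctan2(co[1],co[0])))
rect=cv2.minAreaRect(H[:,:2].astype(np.float32));print(rect,cv2.boxPoints(rect),H[:,2].min(),H[:,2].max())
lab=b['pixels'][135:200,325:395];cv2.imwrite('pics/crop.png',cv2.resize(lab[:,:,::-1],None,fx=8,fy=8,interpolation=cv2.INTER_CUBIC))
# height of things
for nm,(u,v) in dict(wheel=(275,277),tum=(361,247),ballL=(346,165),ballR=(347,180),hoodmid=(370,163),green=(401,176),brush=(183,145),rib=(200,268)).items(): print(nm,W[v,u].round(3))
# wheel extent
w=(W[...,2]>0.08)&(W[...,2]<0.25)&(np.hypot(W[...,0]-W[277,275,0],W[...,1]-W[277,275,1])<0.16)
w[:236]=0;w[318:]=0;w[:,:225]=0;w[:,322:]=0
print(cv2.minEnclosingCircle(W[w][:,:2].astype(np.float32)),np.median(W[w][:,2]))
# scene view: white balls
s=load('s0');WS=cloud(s);print(WS[255:262:3,340:362:4].round(3).tolist())
cv2.imwrite('pics/crop2.png',cv2.resize(s['pixels'][220:325,315:415][:,:,::-1],None,fx=6,fy=6,interpolation=cv2.INTER_CUBIC)[:600])
E
```

```text
dish z [0.00656667 0.02695262 0.05528832]
dish rim (0.4768404960632324, 0.0714089646935463) 0.21506384015083313 531
hood grad [ 0.04115557 -0.23963462  0.06448429] slope 13.665885812323314 dir -80.25492053646066
((0.6084533929824829, -0.2762766480445862), (0.1052117794752121, 0.07558056712150574), 9.696993827819824) [[ 0.55023384 -0.24788712]
 [ 0.56296444 -0.3223878 ]
 [ 0.66667295 -0.30466616]
 [ 0.65394235 -0.23016548]] 0.1414254398455672 0.1704577149288513
wheel [ 0.308 -0.006  0.136]
tum [ 0.392 -0.265  0.003]
ballL [ 0.615 -0.215  0.12 ]
ballR [ 0.57  -0.215  0.124]
hoodmid [ 0.608 -0.275  0.154]
green [ 0.598 -0.391  0.043]
brush [0.695 0.251 0.104]
rib [0.343 0.219 0.007]
((0.31075426936149597, 0.0011902591213583946), 0.11410923302173615) 0.13585589489636662
[[[0.569, -0.21, 0.119], [0.575, -0.217, 0.124], [0.583, -0.221, 0.123], [0.599, -0.218, 0.109], [0.587, -0.243, 0.148], [0.594, -0.247, 0.148]], [[0.563, -0.218, 0.121], [0.571, -0.223, 0.121], [0.579, -0.228, 0.122], [0.574, -0.246, 0.148], [0.581, -0.25, 0.149], [0.588, -0.255, 0.151]], [[0.55, -0.235, 0.139], [0.569, -0.228, 0.117], [0.56, -0.249, 0.151], [0.57, -0.252, 0.148], [0.576, -0.257, 0.15], [0.582, -0.264, 0.154]]]
```

View pics/crop.png

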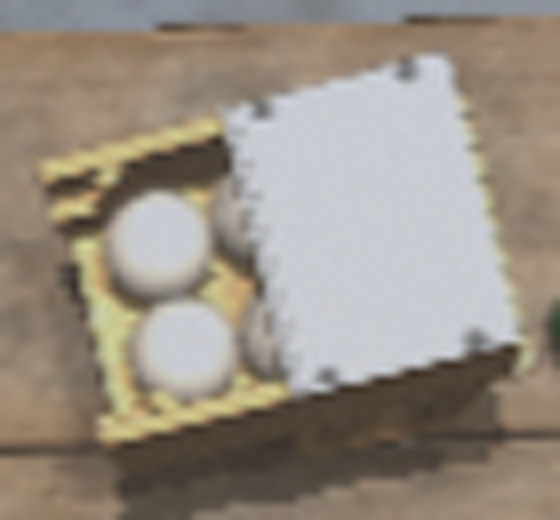

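View pics/crop2.png

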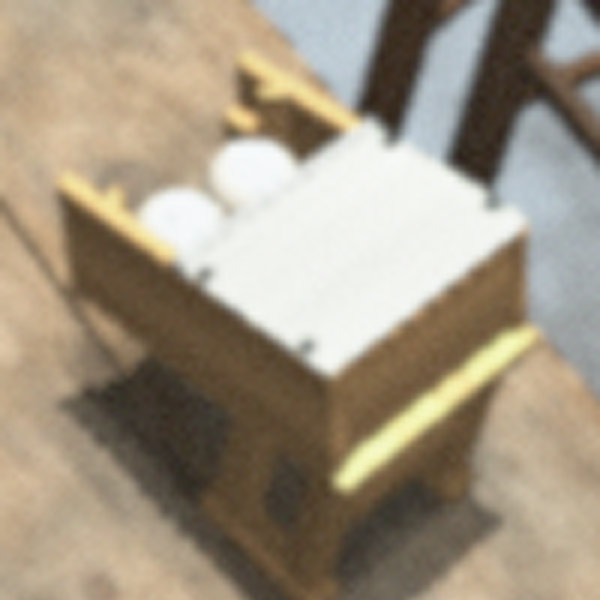

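The crops show both front balls wedged side by side at (160,245) and (185,350) in the 8x top crop, with second-row balls just under the hood edge. Next I'll fit the geometry.

```bash
cat >> h.py <<'E'
from scipy.optimize import least_squares
def dishfit(im):
    W=cloud(im);hsv=cv2.cvtColor(im['pixels'],cv2.COLOR_RGB2HSV)
    m=((hsv[...,0]<14)&(hsv[...,1]>150)&(hsv[...,2]>90)).astype(np.uint8);m[:100]=0;m[260:]=0;m[:,:190]=0;m[:,400:]=0
    n,l,st,_=cv2.connectedComponentsWithStats(m);k=1+np.argmax(st[1:,4])
    P=W[(l==k)&(W[...,2]>.042)&(W[...,2]<.065)]
    c0=np.median(W[l==k],0)[:2]
    P=P[np.hypot(*(P[:,:2]-c0).T)<.14]
    f=lambda p:np.hypot(P[:,0]-p[0],P[:,1]-p[1])-p[2]
    s=least_squares(f,[*c0,.1],loss='soft_l1',f_scale=.003);return s.x
E
python3 - <<'E'
from h import *
b=load('t0');W=cloud(b);print('dish',dishfit(b))
hsv=cv2.cvtColor(b['pixels'],cv2.COLOR_RGB2HSV);wh=(hsv[...,1]<60)&(hsv[...,2]>120)
C=[]
for u,v in((345,165),(348,178)):
    m=np.zeros(wh.shape,np.uint8);cv2.circle(m,(u,v),7,1,-1)
    P=W[(m>0)&wh];P=P[(P[:,2]>.1)&(P[:,2]<.132)]
    s=least_squares(lambda p:np.linalg.norm(P-p,axis=1)-.02,np.median(P,0)-[0,0,.015],loss='soft_l1',f_scale=.002);C.append(s.x);print('ball',s.x.round(4),len(P))
C=np.array(C);d=C[0]-C[1];print('dist',np.linalg.norm(d),'yaw from balls',np.degrees(np.arctan2(d[1],d[0])))
for yaw in(9.75,):
    t=np.radians(yaw);yd=np.array([np.cos(t),np.sin(t)]);xd=np.array([yd[1],-yd[0]])
    o=C.mean(0)[:2]-.0065*xd;print('origin',o,'catch',o-.07*xd,'hood edge pred',o+.031*xd,xd)
    H=W[135:200,325:395][wh[135:200,325:395]];H=H[(H[:,2]>.14)];x=(H[:,:2]-o)@xd;y=(H[:,:2]-o)@yd
    k=x>.02;print('hood x range',np.percentile(x[k],[0.5,1,5,50]),'y',np.percentile(y[k],[1,99]), 'edge z',np.median(H[:,2][(x>.031)&(x<.036)]))
E
```

```text
dish [0.5768835  0.11971603 0.09818668]
ball [ 0.6181 -0.2121  0.1034] 136
ball [ 0.5791 -0.2188  0.1036] 138
dist 0.03953878771714555 yaw from balls 9.746614732053375
origin [ 0.59749274 -0.2090378 ] catch [ 0.58563828 -0.14004887] hood edge pred [ 0.60274258 -0.23959003] [ 0.1693495  -0.98555606]
hood x range [0.0297571  0.03002968 0.0333286  0.06770539] y [-0.05182073  0.0509415 ] edge z 0.1476881378637257
```

```bash
python3 - <<'E'
from h import *
for f in('t0','s0'):
    W=cloud(load(f)).reshape(-1,3)
    k=(W[:,0]>.52)&(W[:,0]<.8)&(W[:,1]>.17)&(W[:,1]<.36)&(W[:,2]>.05)&(W[:,2]<.5);P=W[k]
    for z in np.arange(.05,.3,.03):
        q=P[(P[:,2]>=z)&(P[:,2]<z+.03)]
        if len(q):print(f,round(z,2),len(q),q[:,:2].min(0).round(3),q[:,:2].max(0).round(3))
d=np.array([.5856,-.14])-[.5769,.1197];d/=np.linalg.norm(d)
from scipy.spatial.transform import Rotation as R
yd=np.array([-d[1],d[0],0]);z=np.array([0,0,-1.])
for s in(1,-1):
    y=s*yd;x=np.cross(y,z);q=R.from_matrix(np.c_[x,y,z]).as_quat()
    for off in(.125,.106):
      for zz in (.2,.036):
        p=np.r_[np.array([.5769,.1197])-d*off,zz];print(s,p.round(3),q.round(3),r.inverse_kinematics(p,q))
E
```

```text
t0 0.05 463 [0.52  0.172] [0.739 0.359]
t0 0.08 517 [0.572 0.214] [0.742 0.36 ]
t0 0.11 41 [0.679 0.244] [0.71  0.264]
t0 0.14 82 [0.674 0.24 ] [0.724 0.272]
t0 0.17 128 [0.666 0.234] [0.729 0.278]
t0 0.2 91 [0.661 0.236] [0.737 0.281]
s0 0.05 676 [0.521 0.17 ] [0.739 0.36 ]
s0 0.08 468 [0.568 0.211] [0.741 0.36 ]
s0 0.11 84 [0.678 0.24 ] [0.713 0.27 ]
s0 0.14 123 [0.673 0.237] [0.723 0.276]
s0 0.17 181 [0.662 0.232] [0.727 0.28 ]
s0 0.2 73 [0.659 0.235] [0.737 0.282]
1 [0.573 0.245 0.2  ] [0.695 0.719 0.    0.   ] [ 3.28946983e-01  5.36694087e-01  1.50417476e+00 -4.44089210e-16
  1.10072381e+00  2.95459314e-01]
1 [0.573 0.245 0.036] [0.695 0.719 0.    0.   ] [ 3.28946983e-01  7.57606811e-01  1.58258835e+00 -4.44089210e-16
  8.01397494e-01  2.95459314e-01]
1 [0.573 0.226 0.2  ] [0.695 0.719 0.    0.   ] [ 2.99391079e-01  5.25192998e-01  1.52332534e+00 -4.44089210e-16
  1.09307431e+00  2.65903410e-01]
1 [0.573 0.226 0.036] [0.695 0.719 0.    0.   ] [ 2.99391079e-01  7.48736822e-01  1.60185208e+00 -4.44089210e-16
  7.91003753e-01  2.65903410e-01]
-1 [0.573 0.245 0.2  ] [ 0.719 -0.695  0.    -0.   ] [ 3.28946983e-01  5.36694087e-01  1.50417476e+00 -4.44089210e-16
  1.10072381e+00 -2.84613334e+00]
-1 [0.573 0.245 0.036] [ 0.719 -0.695  0.    -0.   ] [ 3.28946983e-01  7.57606811e-01  1.58258835e+00 -4.44089210e-16
  8.01397494e-01 -2.84613334e+00]
-1 [0.573 0.226 0.2  ] [ 0.719 -0.695  0.    -0.   ] None
-1 [0.573 0.226 0.036] [ 0.719 -0.695  0.    -0.   ] None
```

```bash
python3 - <<'E'
from h import *
q=[.69526,.71876,0,0]
from scipy.spatial.transform import Rotation as R
D=np.array([.5769,.1197]);K=np.array([.5856,-.14]);d=(K-D)/np.linalg.norm(K-D)
y=np.array([-d[1],d[0],0]);z=np.array([0,0,-1.]);q=R.from_matrix(np.c_[np.cross(y,z),y,z]).as_quat()
r.move_to(np.r_[D-d*.122,.25],q)
r.move_linear(np.r_[D-d*.122,.036]);print(r.current_contact_force())
for off in (.06,.115):
    r.move_linear(np.r_[D+(K-D)*.5-d*.108,.036] if off==.06 else np.r_[K-d*.115,.036],vel=.09);print(r.current_contact_force().round(1))
r.sleep(.2);im=snap('top','t1');print(dishfit(im),r.current_tool_pos(),r.current_t())
E
```

```text
[-0.2020336   0.24495634  0.00206769]
[-0.6  1.4  0.7]
[0.5 0.6 0.5]
[ 0.58157281 -0.13171292  0.0957028 ] [ 0.58172033 -0.02493076  0.03597103] 6.725
```

View pics/t1.png

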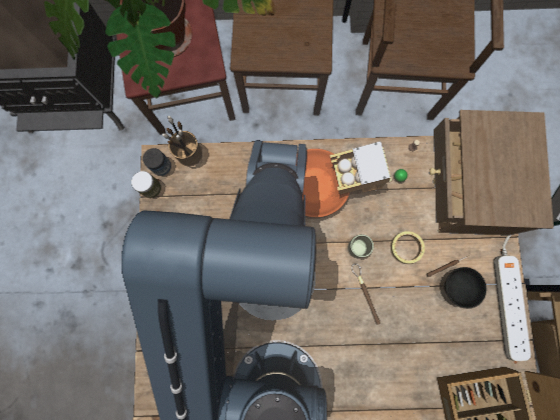

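```bash
cat >> h.py <<'E'
from scipy.spatial.transform import Rotation as R
o=np.array([.59749,-.20904]);xd=np.array([.16935,-.98556]);a=np.radians(14)
u=np.r_[xd*np.cos(a),np.sin(a)];yv=np.array([.98556,.16935,0]);n=np.r_[-xd*np.sin(a),np.cos(a)];M=np.r_[o,.082]
S=lambda s,y,h:M+s*u+y*yv+h*n
def quat(sg): Y=sg*u;Z=-n;return R.from_matrix(np.c_[np.cross(Y,Z),Y,Z]).as_quat()
def feel(y,h,s0,s1,base,lim=6,step=.0005,vel=.01):
    s=s0;log=[]
    while s<s1:
        s+=step;r.move_linear(S(s,y,h),vel=vel)
        f=-(r.current_contact_force()-base)@u;log.append((round(s*1e3,1),round(float(f),1)))
        if f>lim:break
    return s,log
E
python3 - <<'E'
from h import *
d=np.array([.0334,-.9994])
p=r.current_tool_pos();r.move_linear(p+np.r_[d*.006,0],vel=.04);r.sleep(.3)
r.move_linear(p+np.r_[-d*.02,0]);r.move_linear(np.r_[p[:2]-d*.02,.25],vel=.25)
r.set_gripper(0.0,20)
for sg in(1,-1):
    print(sg,r.inverse_kinematics(S(-.038,-.0215,.15),quat(sg)))
im=snap('top','t2');print(dishfit(im),r.current_t(),r.current_opening())
E
```

```text
1 [-0.2312482   0.41569176  1.66847469 -0.27187996  0.97777695  1.31297957]
-1 [-0.2312482   0.41569176  1.66847469 -0.27187996  0.97777695 -1.82861308]
[ 0.58227706 -0.14097553  0.09438139] 9.475 -0.000222708201887506
```

```bash
python3 - <<'E'
from h import *
q=quat(1);y=-.0215
r.move_to(S(-.038,y,.15),q)
r.move_linear(S(-.038,y,.06),vel=.12);r.sleep(.2);base=r.current_contact_force();print('base',base.round(2))
r.move_linear(S(-.038,y,.033),vel=.06);r.sleep(.1);print('down',(r.current_contact_force()-base).round(2))
np.save('base.npy',base)
s,log=feel(y,.033,-.038,-.012,base);print(log)
r.sleep(.1);print((-(r.current_contact_force()-base)@u).round(2),r.current_t())
im=snap('top','t3')
E
```

```text
base [ 0.66  0.09 -0.47]
down [ 0.65 -0.27  1.54]
[(-37.5, 0.6), (-37.0, -0.4), (-36.5, -0.3), (-36.0, -0.6), (-35.5, -0.3), (-35.0, -0.2), (-34.5, -0.4), (-34.0, 0.0), (-33.5, -0.0), (-33.0, -0.6), (-32.5, -0.6), (-32.0, -0.5), (-31.5, -0.1), (-31.0, 0.2), (-30.5, 0.2), (-30.0, 0.1), (-29.5, 0.2), (-29.0, 0.8), (-28.5, 0.4), (-28.0, -0.2), (-27.5, 0.3), (-27.0, -0.5), (-26.5, -0.1), (-26.0, 0.2), (-25.5, 0.6), (-25.0, -0.5), (-24.5, 0.1), (-24.0, -0.9), (-23.5, 0.1), (-23.0, 0.1), (-22.5, 0.6), (-22.0, -0.2), (-21.5, 0.1), (-21.0, 0.1), (-20.5, -0.4), (-20.0, 0.4), (-19.5, 0.0), (-19.0, -0.4), (-18.5, -0.1), (-18.0, 0.6), (-17.5, -0.5), (-17.0, 0.2), (-16.5, 0.4), (-16.0, 0.7), (-15.5, 1.0), (-15.0, 0.2), (-14.5, 0.6), (-14.0, -0.2), (-13.5, 0.7), (-13.0, -0.1), (-12.5, -0.4), (-12.0, -0.4)]
0.17 25.6667
```

```bash
python3 - <<'E'
from h import *
b=load('t3');w=snap('wrist','w3')
cv2.imwrite('pics/v3.png',np.hstack([cv2.resize(x[:,:,::-1],(400,400),interpolation=cv2.INTER_CUBIC) for x in (b['pixels'][130:205,320:395],w['pixels'][:,70:490])]))
print(r.current_tool_pos()-S(-.012,-.0215,.033))
E
```

```text
[-1.67362055e-05 -1.12513040e-05 -2.34453111e-05]
```

View pics/v3.png

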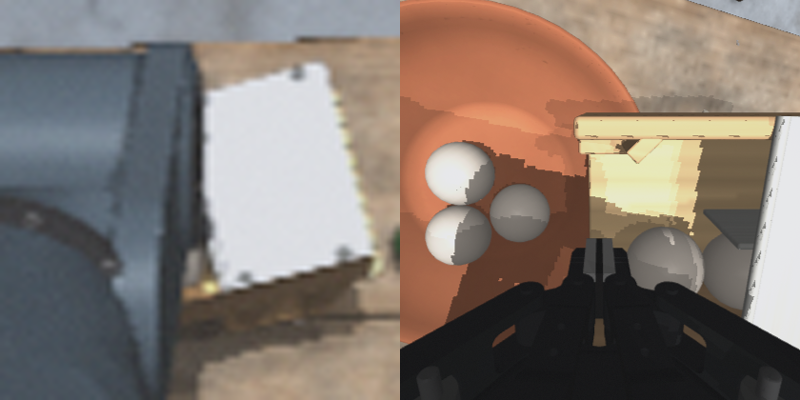

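The right-hand ball gave, and three balls (wrist view, (460,172), (458,235), (520,212)) have already run out into the dish. The right ball and the one behind it are held at (665,258) and (735,265). I'll push a few mm further to be sure of step 2, then let them follow slowly.

```bash
python3 - <<'E'
from h import *
base=np.load('base.npy');y=-.0215
s,log=feel(y,.033,-.012,-.0065,base,lim=6,step=.0015,vel=.01);print(log)
r.sleep(.3)
r.move_linear(S(-.034,y,.033),vel=.03);r.sleep(.2)
r.move_linear(S(-.036,y,.12),vel=.15);r.move_linear(S(-.09,y,.2),vel=.2)
r.sleep(.8);print(r.current_t())
w=snap('wrist','w4');print((r.current_contact_force()-base).round(2))
r.move_to([.45,.12,.35],r.current_ee_rot());r.sleep(.3)
t=snap('top','t4');s=snap('scene','s4');print(dishfit(t),r.current_t())
cv2.imwrite('pics/v4.png',np.hstack([cv2.resize(x[:,:,::-1],(400,400),interpolation=cv2.INTER_CUBIC) for x in (t['pixels'][110:230,280:400],s['pixels'][190:320,290:420])]))
E
```

```text
[(-10.5, 0.1), (-9.0, 0.0), (-7.5, -0.9), (-6.0, 0.9)]
30.7167
[-0.81 -0.65  0.92]
[ 0.58520957 -0.13747352  0.0998295 ] 32.125
```

View pics/v4.png

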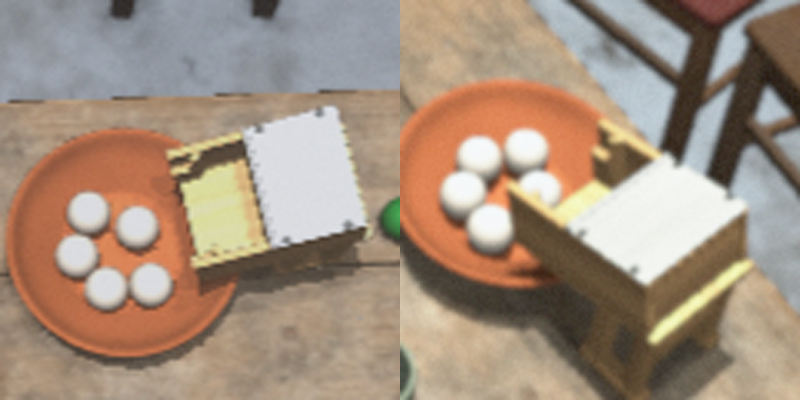

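View pics/w4.png

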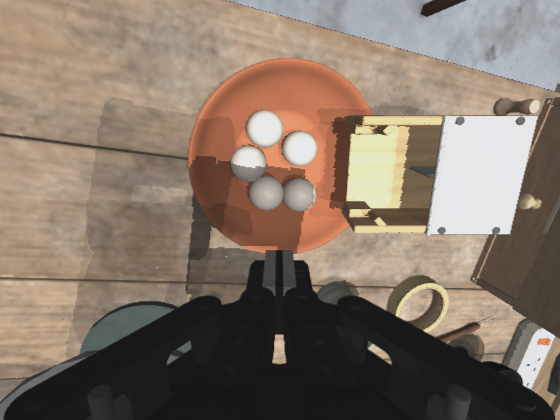

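All five balls lie in the dish and the chute is empty in all three views, with the robot clear of everything.

```bash
python3 - <<'E'
from h import *
r.sleep(.5);print(r.current_contact_force().round(2),r.current_t());r.hand_in()
E
```

```text
[-0.17  0.19  0.34] 32.625
the job is handed in; nothing more can be done
```

The job is handed in at 32.6 s: all five balls lie in the dish, none are on the table, and the chute is empty as far as the last pictures show.

- **What I did:** I pushed the dish under the mouth with the open fingers. Then I felt the right-hand ball with the shut fingers, and it gave without resistance. I held it back while the three balls of the left lane ran out past it. After pushing it 6 mm further to be sure of step 2, I drew back slowly and the last two balls followed.
- **Last checks:** The dish centre fits about 3 mm from the catch spot. The robot was clear of everything, and its force reading was only sensor noise.
- **Forces:** Forces along the push stayed below about 1 N, which is noise level. No distinct contact showed in the readings, so I confirmed from the wrist picture that the ball had moved.
- **Not checked:** I did not measure the ball's push-back distance or the bystanders' positions. The bystanders only looked unmoved in the pictures. I could not measure directly whether the dish rests against the chute's stand; the forces while pushing it into place were below about 1.5 N.
- **Disagreement:** The dish radius fitted as 94–100 mm instead of 106 mm, because the fit took in some of the inner wall. The dish centre may therefore be off by a few mm.

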